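Pack the film applicators away in their fitted case

ROBOT

A 7-joint arm with a two-finger parallel gripper is mounted at the origin on a cart in front of the work surface, level with it; the furniture and walls round the work are solid. World frame = base frame: x ahead of the robot, y to its left, z up, the work surface at z = 0. Lengths are in mm, angles in rad, forces in N, time in s.
With the tool pointing down it reaches from about 425 to 825 mm from the base axis. Payload 3.6 kg.
Tool frame: the origin (TCP) lies at the centre of the arm's flange, where the gripper is bolted on; the fingertips stand 173 mm ahead of it and the grasp point (between the pads) lies 155 mm ahead of it; z points along the fingers, y is the line along which they close (so a half turn about z gives the same grasp; the last joint's range is limited). The gripper opens to 85 mm and grips with 20 to 120 N. Pads are 22 mm wide; open, the fingers measure 114 mm over their backs; the gripper's body (76 mm by 85 mm) begins 54 mm behind the grasp point. The pads swing forward as they close: fully open they stand 13 mm farther back than shut.
Start: joints at [-1.262, 0.615, -0.013, 1.423, 0.008, 1.103, -0.04], TCP at [214.166, 613.685, 404.697] pointing down, gripper open.
Joint ranges: [-3.12, 3.12], [-0.3, 2.06], [-1.34, 1.32], [0.26, 2.42], [-1.36, 4.5], [0.01, 1.98], [-2.84, 2.84]. Speed limits (rad/s): [2.79, 2.79, 3.14, 3.14, 3.14, 3.14, 3.14].

INTERFACE

Orientations are given as a 3x3 rotation matrix whose columns are the frame's x, y, z axes.
In Python, from bench import monitor, optics, hand_in gives the robot as it stands.
- The arm moves only by the tool arm_command, never from a script. Its argument "targets" is a list of rows, each a list of 3 entries, a list of its own where there are three numbers: the turn, a rotation vector about the tool's x, y, z in rad, then the shift along the tool's x, y, z in mm, then the opening, from 0 (shut) to 1 (fully open). A call has 1 to 5 rows; each row shifts and turns the commanded pose from where the row before left it, along the tool's axes as they then stand; what a row does not reach is not made up. A row lasts 1/8 s, in which the tool goes at most 62.5 mm and 10.7 degrees, less where a joint would pass 70% of its speed; a pose out of reach is approached as far as the arm can. A call with a gripper value outside its range is refused whole. The fingers move at their own pace and stop on an object; "force" is the grip in N (left out, the last holds). Time passes only in rows, so rows that do not move let the fingers close. It gives the time, the measured TCP pose, the force, the opening and the grip force at its end, in the units of the state.
- monitor.state(): the state, without advancing time (a new reading comes with each control period).
- optics.grab_frame(name): name is "scene" or "top"; returns a dict with "pixels" (400x640x3 uint8, blue, green, red), "intrinsics" (3x3 intrinsics, pixels), "distortion" ([k1, k2, p1, p2, k3] as OpenCV has them; the pictures are not rectified), "origin" and "attitude" of the camera in the world. Camera axes: x right, y down, z forward; pixel columns grow to the right and rows downward; lengths in mm; the calibration is good to about 2 mm. A picture is of the moment at which its call begins. There is no depth.
- hand_in(): hands the job in; it is judged then, once.
The state is a dict: "time_s": time; "joint_pos": joint angles; "joint_velocities": joint speeds; "tau": joint torques, N m; "position": TCP position; "ee_rot": TCP orientation; "wrist_force": force on the tool from outside, world axes, zero at the start; "torque": the same for the moment, N m; "grip_width": finger opening in mm; "finger_force": force on a finger pad.
Only numpy, scipy, OpenCV 4.12 (cv2) and the standard library are available. Lean on these libraries where they do the work, as an engineer would, in place of code of your own. Each camera call takes 0.05 s, during which the arm holds its last target. There are 200 camera calls.

TASK

Put the three steel film applicators away in the blue case: lay each one, upright as it now stands on the table, down in the pocket cut for its length, flat on the pocket's floor. Then shut the lid fully, and leave the other things on the bench where they are.

Things in the scene. Friction and masses are not known exactly. Their poses are not given: they have to be found in the camera images.
- applicator_short: steel film applicator (short): straight bar 80 mm long, 24 mm wide and 28 mm high at its two square end cheeks, 20 mm wide between them (upright fluted sides from z = 10 to 27 mm: take it there, at mid-length); like the other two but for its length. Origin: centre of its underside, y along it, z up; both ends and both sides alike. About 256 g
- applicator_medium: steel film applicator (medium): straight bar 105 mm long, 24 mm wide and 28 mm high at its two square end cheeks, 20 mm wide between them (upright fluted sides from z = 10 to 27 mm: take it there, at mid-length); like the other two but for its length. Origin: centre of its underside, y along it, z up; both ends and both sides alike. About 336 g
- applicator_long: steel film applicator (long): straight bar 130 mm long, 24 mm wide and 28 mm high at its two square end cheeks, 20 mm wide between them (upright fluted sides from z = 10 to 27 mm: take it there, at mid-length); like the other two but for its length. Origin: centre of its underside, y along it, z up; both ends and both sides alike. About 416 g
- case: blue case, fixed, 196 (x) x 166 (y) mm, rim 22 mm high; origin: centre of its underside, z up. Black lining (yellow floor), top at 21 mm, 3 lanes along y, 52 mm apart, 30 mm wide, 15 mm deep, edges chamfered, closed off to pockets 88, 113, 138 mm long. Finger channel as deep as the lanes (48 mm wide, |y| < 24, out to walls at |x| = 93) crosses them at mid-length. Lid hinged along the +y side
- pocket_short (a point): centre of the floor of the 88 mm long pocket, 6 mm above the case's underside, at case x = -52 mm; y along the pocket, z up
- pocket_medium (a point): centre of the floor of the 113 mm long pocket, 6 mm above the case's underside, at case x = 0 mm; y along the pocket, z up
- pocket_long (a point): centre of the floor of the 138 mm long pocket, 6 mm above the case's underside, at case x = +52 mm; y along the pocket, z up
- case_lid (a joint): lid angle, rad: 0 shut, 1.57 upright, 1.95 leaning right back. Blue shell 196 x 166 mm, 20 mm deep (16 inside), 0.2 kg, hinged at case y = +83, z = 22 mm. A stiff hinge holds it near upright; below about 0.8 it sinks shut by itself. Shut, it clears an applicator lying in its pocket by 4 mm; one that is not right down keeps it from shutting
- lid_edge (a point): middle of the lid's free edge (166 mm from the hinge, half way through its 20 mm depth); when shut it lies at case y = -83 mm, z = 32 mm. Its y axis points from the free edge to the hinge, its z axis out of the lid's outer face. A black wire pull, 8 mm thick and 60 mm wide, stands out 20 mm beyond the edge
- wash_bottle: white wash bottle with red spout, 90x55x171 mm; bystander; origin at the centre of its underside
- thickness_gauge: small black bench dial gauge, 34x52x88 mm; bystander; origin at the centre of its underside
- stopwatch: black stopwatch lying flat, 70x58x17 mm; bystander; origin at the centre of its underside
- tape_roll_blue: blue roll of tape lying flat, 92 mm across, 18 mm high; bystander; origin at the centre of its underside
Not all that is in view belongs to the job. Leave any pink look-alike of the applicator_short alone.

How it is judged:
By the outcome, as a careful person would: the job done as asked, in the order asked, and still so for the second after the job is handed in, with the robot touching nothing.
It also fails if it takes over 72 s, if anything falls off the work surface, if the arm or the gripper's body presses on something with over 40 N, if the wrist force passes 120 N, or if a joint passes its speed limit or range.

## Working session

There is one attempt and no reset: what is moved stays moved. The work goes in short steps, Python scripts to look and compute and a tool call to move; the robot and the scene stay as the last step left them, time stands still between calls to the robot, and variables do not carry over. Pictures are saved under pics/ and viewed, at most 10 in all, crops included, and the job is handed in when it is done.

Besides the shell and the picture viewer there is one more tool, called after "Call:" in YAML: its name, and indented under it one key for each argument. arm_command: Moves the arm, as the interface text tells. Its arguments: {"type":"object","properties":{"targets":{"type":"array"},"force":{"type":"number"}},"required":["targets"]}

```bash
mkdir -p pics; ls; python3 - <<'E'
from bench import monitor, optics
import cv2,pickle
s=monitor.state();print({k:s[k] for k in('time_s','position','ee_rot','grip_width','wrist_force')})
for n in('scene','top'):
    f=optics.grab_frame(n);pickle.dump(f,open(f'{n}0.pkl','wb'));cv2.imwrite(f'pics/{n}0.png',f['pixels']);print(n,f['origin'],f['attitude'],f['intrinsics'],f['distortion'])
E
```

```text
pics
{'time_s': 0.0, 'position': array([214.06677978, 613.39125375, 403.51612773]), 'ee_rot': array([[-9.44171582e-01,  3.29453073e-01, -8.34560520e-04],
       [ 3.29454130e-01,  9.44168370e-01, -2.46296721e-03],
       [-2.34664733e-05, -2.60041306e-03, -9.99996619e-01]]), 'grip_width': 85.49000867603417, 'wrist_force': array([ 0.06310979,  0.49714451, -0.94279085])}
scene [-403.34264973 -839.50018725  601.05551459] [[ 0.63210325 -0.32521717  0.7033344 ]
 [-0.77476519 -0.24934643  0.58100366]
 [-0.01357844 -0.91217331 -0.40957963]] [[445.53108355   0.         330.66665897]
 [  0.         445.53108355 197.37716629]
 [  0.           0.           1.        ]] [-0.00558335  0.          0.          0.          0.        ]
top [ 424.78053832  -72.83355714 1577.3491796 ] [[ 0.0254411  -0.99685797  0.07501286]
 [-0.9996061  -0.02447818  0.01372843]
 [-0.01184911 -0.07533258 -0.99708806]] [[503.13812569   0.         321.84181533]
 [  0.         503.13812569 202.70125291]
 [  0.           0.           1.        ]] [-0.05402553  0.          0.          0.          0.        ]
```

View pics/scene0.png

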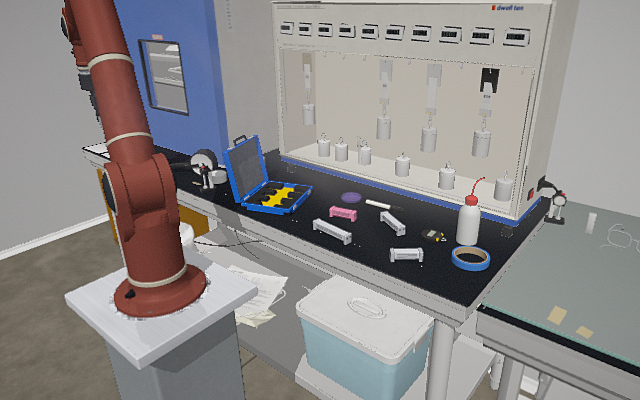

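View pics/top0.png

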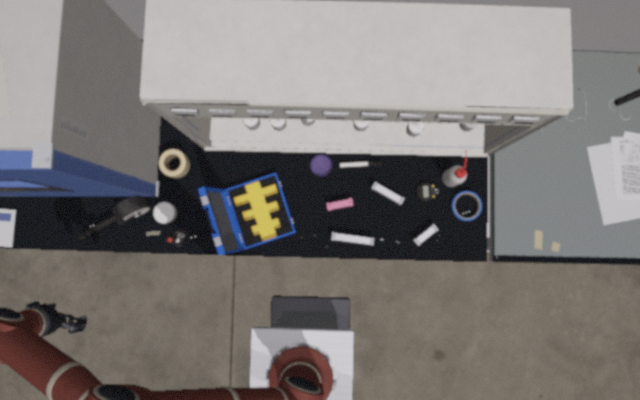

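The scene view shows the open case at (270,190), steel bars at (332,230), (392,222), (407,255), the pink bar at (343,212) and a white pen-like thing at (378,204). In the top view the bars are at (353,239), (388,193), (426,234), the pink one at (340,204), the pen at (355,165), and the case at (262,210) with its lid to the left.

```bash
cat > h.py <<'E'
import numpy as np,cv2
def ray(f,uv):
    p=cv2.undistortPoints(np.float64(uv).reshape(-1,1,2),f['intrinsics'],np.float64(f['distortion'])).reshape(-1,2)
    return np.c_[p,np.ones(len(p))]@np.array(f['attitude']).T
def cast(f,uv,z):
    d=ray(f,uv);o=np.array(f['origin']);return o+d*((z-o[2])/d[:,2])[:,None]
def proj(f,P):
    R=np.array(f['attitude']);rv=cv2.Rodrigues(R.T)[0]
    return cv2.projectPoints(np.float64(P).reshape(-1,1,3),rv,-R.T@np.array(f['origin']),f['intrinsics'],np.float64(f['distortion']))[0].reshape(-1,2)
E
python3 - <<'E'
import pickle
from h import *
T=pickle.load(open('top0.pkl','rb'));S=pickle.load(open('scene0.pkl','rb'))
a=cv2.resize(T['pixels'][145:260,190:500],None,fx=2.58,fy=2.58,interpolation=2)
b=cv2.resize(S['pixels'][125:275,220:440],None,fx=3.6,fy=3.6,interpolation=2)
cv2.imwrite('pics/c1.png',a);cv2.imwrite('pics/c2.png',b)
im=T['pixels'];hsv=cv2.cvtColor(im,cv2.COLOR_BGR2HSV)
m=((hsv[...,2]>110)&(hsv[...,1]<60)).astype(np.uint8);m[:158]=0;m[248:]=0;m[:,:300]=0;m[:,486:]=0
for c in cv2.findContours(m,0,1)[0]:
    if cv2.contourArea(c)<40: continue
    r=cv2.minAreaRect(c);bx=cast(T,cv2.boxPoints(r),28);e=[bx[1]-bx[0],bx[2]-bx[1]];e.sort(key=np.linalg.norm)
    print(np.round(r[0]),np.round(bx.mean(0)),np.round([np.linalg.norm(x) for x in e]),'ang',np.round(np.degrees(np.arctan2(e[1][1],e[1][0])),1))
m=cv2.inRange(hsv,(20,90,90),(35,255,255));m[:,:200]=0;m[:,310:]=0;m[:165]=0;m[248:]=0
r=cv2.minAreaRect(cv2.findNonZero(m));bx=cv2.boxPoints(r);print('yellow',bx,cast(T,bx,6),cast(T,[r[0]],6))
E
```

```text
[352. 238.] [ 434. -148.   28.] [ 26. 131.] ang -95.9
[426. 234.] [ 451. -373.   28.] [25. 82.] ang -49.5
[426. 192.] [ 584. -371.   28.] [16. 34.] ang -179.5
[388. 193.] [ 577. -254.   28.] [ 26. 108.] ang -118.1
[455. 177.] [ 631. -463.   28.] [50. 63.] ang -44.0
[353. 164.] [ 664. -147.   28.] [17. 90.] ang -85.4
yellow [[231.29265 184.63416]
 [276.07315 179.65854]
 [282.45117 237.06097]
 [237.67068 242.03659]] [[593.10098652 235.715753     6.        ]
 [612.18688225  94.7119723    6.        ]
 [432.47619617  68.96912079   6.        ]
 [413.27431651 208.70151201   6.        ]] [[512.38225878 151.85279405   6.        ]]
```

View pics/c1.png

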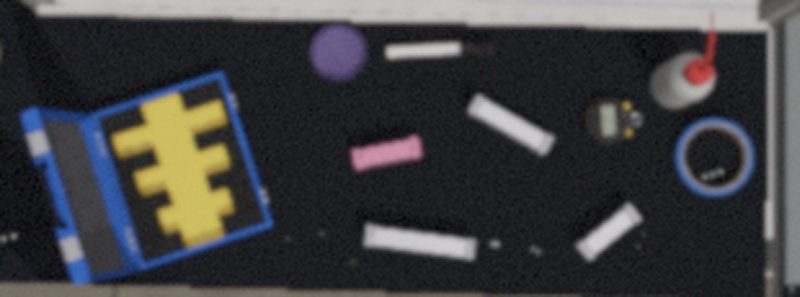

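View pics/c2.png

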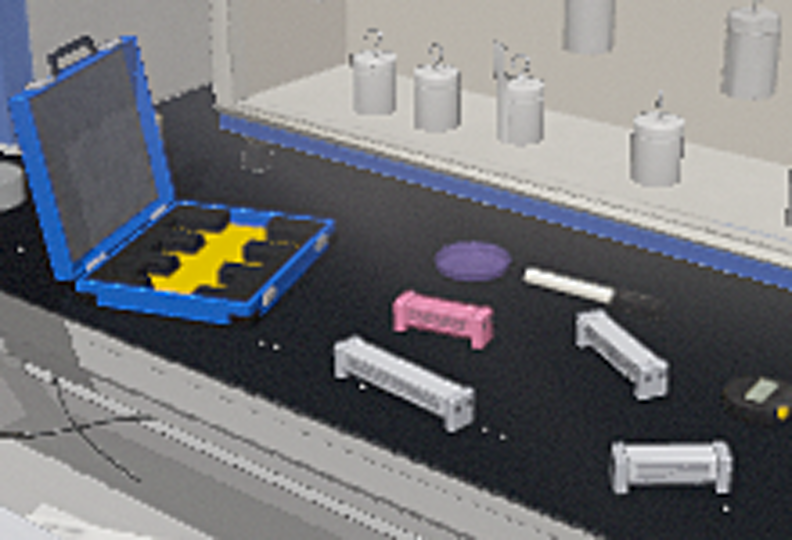

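Candidates: long at top px (352,238), medium (388,193), short (426,234). They are steel-grey, with measured lengths of about 131, 108 and 82 mm. The pink bar (340,204) and the white pen (353,164) do not belong to the job. The crops confirm this: the three grey bars have square cheeks and the pink one is the look-alike. The case's longest lane is on the far side (+x).

```bash
python3 - <<'E'
import pickle
from h import *
T=pickle.load(open('top0.pkl','rb'));S=pickle.load(open('scene0.pkl','rb'))
for n,f,rois in (('top',T,[(320,225,385,252),(365,175,412,212),(408,218,446,250)]),('scene',S,[(308,214,354,246),(377,208,408,238),(387,244,426,265)])):
    hsv=cv2.cvtColor(f['pixels'],cv2.COLOR_BGR2HSV)
    for x0,y0,x1,y1 in rois:
        m=np.zeros(hsv.shape[:2],np.uint8);m[y0:y1,x0:x1]=(hsv[y0:y1,x0:x1,2]>75)*1
        c=max(cv2.findContours(m,0,1)[0],key=cv2.contourArea)
        r=cv2.minAreaRect(c);M=cv2.moments(c);bx=cast(f,cv2.boxPoints(r),14)
        e=sorted([bx[1]-bx[0],bx[2]-bx[1]],key=np.linalg.norm)[1]
        print(n,'rect c',np.round(cast(f,[r[0]],14)[0],1),'moment c',np.round(cast(f,[(M['m10']/M['m00'],M['m01']/M['m00'])],14)[0],1),'ang',np.round(np.degrees(np.arctan2(e[1],e[0]))%180,1),np.round(np.linalg.norm(e)))
# case edges
th=np.radians(15);c0=np.array([512,152.])
for n,f in(('top',T),('scene',S)):
    hsv=cv2.cvtColor(f['pixels'],cv2.COLOR_BGR2HSV);m=cv2.inRange(hsv,(100,120,60),(125,255,255))
    if n=='top': m[:,:190]=0;m[:,310:]=0;m[:165]=0;m[258:]=0
    else: m[:,:220]=0;m[:,320:]=0;m[:120]=0;m[225:]=0
    R=np.array([[np.cos(th),-np.sin(th)],[np.sin(th),np.cos(th)]])
    out={}
    for z in(22,0):
        v,u=np.nonzero(m);p=(cast(f,np.c_[u,v],z)[:,:2]-c0)@R
        for nm,b,a,lo,hi,fn in(('x+',1,0,-70,20,max),('x-',1,0,-70,20,min),('y-',0,1,-75,75,min)):
            k=[];w=[]
            for t in np.arange(lo,hi,5):
                s=p[(p[:,b]>=t)&(p[:,b]<t+5)&(abs(p[:,a])<130)]
                if len(s): k.append(t+2.5);w.append(fn(s[:,a]))
            q=np.polyfit(k,w,1);print(n,z,nm,'at0',round(q[1],1),'slope deg',round(np.degrees(q[0]),2),'res',round(np.std(np.polyval(q,k)-w),1))
E
```

```text
top rect c [ 433.1 -148.6   14. ] moment c [ 433.3 -148.    14. ] ang 83.3 138.0
top rect c [ 578.3 -255.8   14. ] moment c [ 577.9 -255.8   14. ] ang 61.2 112.0
top rect c [ 451.6 -375.8   14. ] moment c [ 451.3 -375.6   14. ] ang 130.1 87.0
scene rect c [ 430.9 -152.3   14. ] moment c [ 435.6 -151.2   14. ] ang 84.1 157.0
scene rect c [ 575.  -257.2   14. ] moment c [ 577.  -257.6   14. ] ang 59.9 149.0
scene rect c [ 451.8 -374.3   14. ] moment c [ 454.  -373.2   14. ] ang 127.9 87.0
top 22 x+ at0 98.7 slope deg -4.69 res 0.9
top 22 x- at0 -105.9 slope deg -5.6 res 0.7
top 22 y- at0 -96.7 slope deg 4.94 res 3.2
top 0 x+ at0 102.8 slope deg -4.58 res 0.7
top 0 x- at0 -104.8 slope deg -5.22 res 0.9
top 0 y- at0 -95.8 slope deg 4.67 res 3.4
scene 22 x+ at0 85.2 slope deg 13.38 res 44.0
scene 22 x- at0 -127.3 slope deg 0.4 res 2.0
scene 22 y- at0 -100.8 slope deg 24.22 res 33.1
scene 0 x+ at0 71.5 slope deg 84.18 res 78.0
scene 0 x- at0 -101.0 slope deg -3.84 res 2.1
scene 0 y- at0 -85.8 slope deg -0.56 res 33.2
```

```bash
cat > case.py <<'E'
import pickle,sys
from h import *
K=4
def edges(f,n,roi,c0,th,tests,lohi,ys):
    x0,y0,x1,y1=roi
    im=cv2.resize(f['pixels'][y0:y1,x0:x1],None,fx=K,fy=K,interpolation=cv2.INTER_CUBIC)
    m=cv2.inRange(cv2.cvtColor(im,cv2.COLOR_BGR2HSV),*lohi)
    v,u=np.nonzero(m);uv=np.c_[(u+.5)/K-.5+x0,(v+.5)/K-.5+y0]
    R=np.array([[np.cos(th),-np.sin(th)],[np.sin(th),np.cos(th)]])
    for nm,z,b,a,lo,hi,fn,exp in tests:
        p=(cast(f,uv,z)[:,:2]-c0)@R;k=[];w=[]
        for t in np.arange(lo,hi,3):
            s=p[(p[:,b]>=t)&(p[:,b]<t+3)&(abs(p[:,a])<115)]
            if len(s): k.append(t+1.5);w.append(fn(s[:,a]))
        w=np.array(w);q=np.polyfit(k,w,1)
        print(n,nm,'med',round(np.median(w)-exp,1),'slope',round(np.degrees(q[0]),2),'std',round(w.std(),1))
E
python3 - <<'E'
from case import *
T=pickle.load(open('top0.pkl','rb'));S=pickle.load(open('scene0.pkl','rb'))
th=np.radians(20);c0=np.array([512,152.])
Y=((18,80,90),(38,255,255));B=((100,120,60),(125,255,255))
yt=[('longY+',6,0,1,42,62,max,69),('medY+',6,0,1,-8,8,max,56.5),('shortY+',6,0,1,-62,-42,max,44),('X+',6,1,0,-15,15,max,93),('chanY+ a',6,0,1,20,32,max,24),('chanY+ b',6,0,1,-32,-20,max,24),('X- z21',21,1,0,-15,15,min,-93),('chY- a z21',21,0,1,20,32,min,-24),('chY- b z21',21,0,1,-32,-20,min,-24),('longY-',21,0,1,42,62,min,-69),('medY-',21,0,1,-8,8,min,-56.5)]
bt=[('x+',22,1,0,-70,20,max,98),('x-',0,1,0,-70,20,min,-98),('y-',0,0,1,-75,75,min,-83)]
edges(T,'top',(195,165,310,256),c0,th,yt,Y,0)
edges(T,'top',(195,165,310,256),c0,th,bt,B,0)
edges(S,'scene',(225,175,320,222),c0,th,yt,Y,0)
E
```

```text
top longY+ med -8.2 slope 1.94 std 0.4
top medY+ med -7.5 slope -0.27 std 0.2
top shortY+ med -7.5 slope 1.59 std 0.3
top X+ med -3.8 slope -1.82 std 0.4
top chanY+ a med -7.4 slope 6.18 std 0.5
top chanY+ b med -7.7 slope 10.9 std 0.7
top X- z21 med -0.0 slope 3.41 std 0.6
top chY- a z21 med -15.4 slope -220.42 std 16.5
top chY- b z21 med -15.2 slope -141.62 std 10.6
top longY- med -15.0 slope -0.14 std 0.1
top medY- med -15.2 slope 2.08 std 0.3
top x+ med 1.4 slope 0.16 std 0.2
top x- med -7.2 slope 0.23 std 0.2
top y- med -15.2 slope -0.52 std 3.4
scene longY+ med -30.5 slope 107.52 std 11.8
scene medY+ med -19.3 slope 90.43 std 8.7
scene shortY+ med -18.5 slope 45.8 std 4.8
scene X+ med -8.0 slope 6.02 std 1.5
scene chanY+ a med -11.8 slope 2.73 std 0.2
scene chanY+ b med -12.1 slope 2.63 std 0.2
scene X- z21 med -0.4 slope 49.98 std 8.0
scene chY- a z21 med -61.9 slope 87.0 std 6.1
scene chY- b z21 med -47.2 slope -18.46 std 1.4
scene longY- med 24.2 slope 162.88 std 15.5
scene medY- med 13.6 slope 25.94 std 2.3
```

```bash
python3 - <<'E'
from case import *
T=pickle.load(open('top0.pkl','rb'));S=pickle.load(open('scene0.pkl','rb'))
th=np.radians(20);R=np.array([[np.cos(th),-np.sin(th)],[np.sin(th),np.cos(th)]])
c=np.array([512,152.])+R@[-2.3,-10.7];print(c)
# saturation-weighted 1D profiles: sample yellow-ness on case-frame lines at z=6 and find half-level crossings
def prof(f,P):
    uv=proj(f,P).astype(np.float32)
    im=f['pixels'].astype(np.float32);y=(im[...,1]+im[...,2])/2-im[...,0]
    return cv2.remap(y,uv[:,0].copy().reshape(1,-1),uv[:,1].copy().reshape(1,-1),1)[0]
def run(f,ax,lo,hi,oth,z=6):
    t=np.arange(lo,hi,.5);acc=0
    for o in oth:
        q=np.c_[t,0*t+o] if ax==0 else np.c_[0*t+o,t]
        acc=acc+prof(f,np.c_[q@R.T+c,0*t+z])
    acc/=len(oth);h=(acc.max()+acc.min())/2;i=np.nonzero(acc>h)[0]
    return t[i[0]],t[i[-1]],round(acc.max())
for n,f in(('top',T),('scene',S)):
    print(n)
    print(' chan x',run(f,0,-115,115,[-8,-4,0,4,8]))
    for x in(-26,26):print(' chan y at',x,run(f,1,-50,50,[x-3,x,x+3]))
    for x,l in((-52,44),(0,56.5),(52,69)):
        print(' lane y',l,run(f,1,-l-20,l+20,[x-6,x,x+6]),' x at y+32',run(f,0,x-26,x+26,[31,34,37]),' y-32',run(f,0,x-26,x+26,[-31,-34,-37]))
E
```

```text
[513.49832251 141.15864263]
top
 chan x (np.float64(-91.0), np.float64(92.5), 102)
 chan y at -26 (np.float64(-26.0), np.float64(26.0), 102)
 chan y at 26 (np.float64(-25.5), np.float64(26.0), 102)
 lane y 44 (np.float64(-46.0), np.float64(46.0), 102)  x at y+32 (np.float64(-68.0), np.float64(-35.0), 101)  y-32 (np.float64(-68.0), np.float64(-35.0), 102)
 lane y 56.5 (np.float64(-61.5), np.float64(61.0), 102)  x at y+32 (np.float64(-15.5), np.float64(17.0), 102)  y-32 (np.float64(-15.5), np.float64(17.0), 102)
 lane y 69 (np.float64(-72.5), np.float64(73.0), 102)  x at y+32 (np.float64(37.0), np.float64(69.0), 102)  y-32 (np.float64(37.0), np.float64(69.0), 102)
scene
 chan x (np.float64(-67.0), np.float64(87.5), 214)
 chan y at -26 (np.float64(-19.0), np.float64(21.5), 218)
 chan y at 26 (np.float64(-19.5), np.float64(22.0), 219)
 lane y 44 (np.float64(-12.0), np.float64(33.0), 220)  x at y+32 (np.float64(-57.0), np.float64(-35.0), 169)  y-32 (np.float64(-64.0), np.float64(-26.5), 67)
 lane y 56.5 (np.float64(-15.0), np.float64(35.5), 217)  x at y+32 (np.float64(1.0), np.float64(12.5), 164)  y-32 (np.float64(3.0), np.float64(12.0), 81)
 lane y 69 (np.float64(-14.0), np.float64(34.0), 216)  x at y+32 (np.float64(53.0), np.float64(65.0), 127)  y-32 (np.float64(55.0), np.float64(64.5), 16)
```

```bash
cat > go.py <<'E'
# python3 go.py x,y,z,yawdeg[,step] ... : rows (turn about tool, shift) from the present pose through waypoints
import sys,json,numpy as np
from scipy.spatial.transform import Rotation as Ro
from bench import monitor
def Rt(a): a=np.radians(a);return np.array([[-np.sin(a),np.cos(a),0],[np.cos(a),np.sin(a),0],[0,0,-1.]])
s=monitor.state();p=np.array(s['position']);R=np.array(s['ee_rot'])
print('t',round(s['time_s'],2),'p',p.round(1),'yaw',round(np.degrees(np.arctan2(R[1,1],R[0,1])),2),'F',np.round(s['wrist_force'],1),'w',round(s['grip_width'],1),'ff',np.round(s['finger_force'],1))
for w in sys.argv[1:]:
    v=[float(t) for t in w.split(',')];st=v[4] if len(v)>4 else 40
    q=np.array(v[:3]);Q=Ro.from_matrix(Rt(v[3]));R0=Ro.from_matrix(R);rv=(R0.inv()*Q).as_rotvec()
    n=max(1,int(np.ceil(np.linalg.norm(q-p)/st)),int(np.ceil(np.degrees(np.linalg.norm(rv))/8)))
    pos=p;Rc=R0;rows=[]
    for i in range(1,n+1):
        nx=p+(q-p)*i/n;sh=np.round(Rc.inv().apply(nx-pos),1);tv=np.round(rv/n,3)
        pos=pos+Rc.apply(sh);Rc=Rc*Ro.from_rotvec(tv);rows.append([tv.tolist(),sh.tolist()])
    print('->',w);[print('  ',json.dumps(r)) for r in rows]
    p=pos;R=Rc.as_matrix()
E
python3 go.py 330,500,460,50,62 520,250,460,25,62 434,-149,330,-6.5,62 434,-149,230,-6.5
```

```text
t 0.1 p [214.  613.4 403.7] yaw 70.77 F [ 0.2 -0.6  0.2] w 85.4 ff 0.0
-> 330,500,460,50,62
   [[-0.001, 0.0, 0.121], [-49.0, -23.0, -18.7]]
   [[-0.001, 0.0, 0.121], [-51.3, -16.9, -18.8]]
   [[-0.001, 0.0, 0.121], [-53.1, -10.6, -18.7]]
-> 520,250,460,25,62
   [[0.0, 0.0, 0.073], [-51.0, -11.5, 0.0]]
   [[0.0, 0.0, 0.073], [-51.8, -7.8, 0.0]]
   [[0.0, 0.0, 0.073], [-52.2, -4.0, 0.0]]
   [[0.0, 0.0, 0.073], [-52.3, -0.2, 0.0]]
   [[0.0, 0.0, 0.073], [-52.2, 3.6, 0.0]]
   [[0.0, 0.0, 0.073], [-51.8, 7.5, 0.0]]
-> 434,-149,330,-6.5,62
   [[0.0, -0.0, 0.078], [-46.5, -35.1, 18.5]]
   [[0.0, -0.0, 0.078], [-49.2, -31.4, 18.6]]
   [[0.0, -0.0, 0.078], [-51.4, -27.5, 18.5]]
   [[0.0, -0.0, 0.078], [-53.5, -23.4, 18.6]]
   [[0.0, -0.0, 0.078], [-55.0, -19.2, 18.5]]
   [[0.0, -0.0, 0.078], [-56.5, -14.8, 18.5]]
   [[0.0, -0.0, 0.078], [-57.3, -10.3, 18.6]]
-> 434,-149,230,-6.5
   [[0.0, -0.0, 0.001], [-0.0, -0.0, 33.3]]
   [[0.0, -0.0, 0.001], [-0.1, -0.1, 33.4]]
   [[0.0, -0.0, 0.001], [0.0, 0.0, 33.3]]
```

Call:
arm_command:
  targets:
    - [[-0.001,0,0.121],[-49,-23,-18.7],1]
    - [[-0.001,0,0.121],[-51.3,-16.9,-18.8],1]
    - [[-0.001,0,0.121],[-53.1,-10.6,-18.7],1]
    - [[0,0,0.073],[-51,-11.5,0],1]
    - [[0,0,0.073],[-51.8,-7.8,0],1]

```text
time_s: 0.72
position: [394.3, 415.2, 460.6]
ee_rot: [[-0.662, 0.749, 0.001], [0.749, 0.662, 0.002], [0.001, 0.003, -1.0]]
wrist_force: [0.4, 0.6, -0.3]
grip_width: 85.9
finger_force: 0.0
```

Call:
arm_command:
  targets:
    - [[0,0,0.073],[-52.2,-4,0],1]
    - [[0,0,0.073],[-52.3,-0.2,0],1]
    - [[0,0,0.073],[-52.2,3.6,0],1]
    - [[0,0,0.073],[-51.8,7.5,0],1]
    - [[0,0,0.078],[-46.5,-35.1,18.5],1]

```text
time_s: 1.35
position: [510.2, 191.8, 441.9]
ee_rot: [[-0.345, 0.938, 0.006], [0.938, 0.345, 0.003], [0.0, 0.007, -1.0]]
wrist_force: [0.1, -0.3, -1.0]
grip_width: 85.5
finger_force: 0.0
```

Call:
arm_command:
  targets:
    - [[0,0,0.078],[-49.2,-31.4,18.6],1]
    - [[0,0,0.078],[-51.4,-27.5,18.5],1]
    - [[0,0,0.078],[-53.5,-23.4,18.6],1]
    - [[0,0,0.078],[-55,-19.2,18.5],1]
    - [[0,0,0.078],[-56.5,-14.8,18.5],1]

```text
time_s: 1.98
position: [445.7, -93.1, 347.7]
ee_rot: [[0.036, 0.999, 0.002], [0.999, -0.036, 0.003], [0.003, 0.002, -1.0]]
wrist_force: [1.8, -1.0, -0.0]
grip_width: 85.5
finger_force: 0.0
```

Call:
arm_command:
  targets:
    - [[0,0,0.078],[-57.3,-10.3,18.6],1]
    - [[0,0,0],[0,0,33.3],0.7]
    - [[0,0,0],[0,0,33.3],0.7]
    - [[0,0,0],[0,0,0],0.7]
    - [[0,0,0],[0,0,0],0.7]

```text
time_s: 2.6
position: [434.6, -148.5, 263.6]
ee_rot: [[0.112, 0.994, 0.002], [0.994, -0.112, 0.002], [0.002, 0.002, -1.0]]
wrist_force: [-0.0, -0.1, 0.8]
grip_width: 59.6
finger_force: 0.0
```

```bash
python3 go.py 434,-149,177,-6.5
```

```text
t 2.6 p [ 434.6 -148.5  263.6] yaw -6.4 F [-0.  -0.1  0.8] w 59.6 ff 0.0
-> 434,-149,177,-6.5
   [[0.001, -0.001, 0.001], [-0.3, -0.2, 28.9]]
   [[0.001, -0.001, 0.001], [-0.2, -0.3, 28.9]]
   [[0.001, -0.001, 0.001], [-0.2, -0.1, 28.8]]
```

Call:
arm_command:
  targets:
    - [[0.001,-0.001,0.001],[-0.3,-0.2,29],0.7]
    - [[0.001,-0.001,0.001],[-0.2,-0.2,29],0.7]
    - [[0,0,0],[-0.2,-0.2,29],0.7]
    - [[0,0,0],[0,0,0],0.7]
    - [[0,0,0],[0,0,0],0.15]
  force: 50

```text
time_s: 3.22
position: [434.3, -149.1, 177.3]
ee_rot: [[0.113, 0.994, 0.002], [0.994, -0.113, -0.0], [0.0, 0.002, -1.0]]
wrist_force: [-0.1, 0.3, -0.1]
grip_width: 43.1
finger_force: 0.0
```

Call:
arm_command:
  targets:
    - [[0,0,0],[0,0,0],0.1]
    - [[0,0,0],[0,0,0],0.1]
    - [[0,0,0],[0,0,0],0.1]
    - [[0,0,0],[0,0,0],0.1]
    - [[0,0,0],[0,0,0],0.1]

```text
time_s: 3.85
position: [434.1, -149.0, 177.4]
ee_rot: [[0.113, 0.994, 0.002], [0.994, -0.113, -0.0], [0.0, 0.002, -1.0]]
wrist_force: [-0.5, 0.0, 5.6]
grip_width: 19.4
finger_force: 48.9
```

```bash
python3 - <<'E'
import numpy as np
th=np.radians(20);c=np.array([514,141.])
for n,x in(('short',-52),('med',0),('long',52)):print(n,c+x*np.array([np.cos(th),np.sin(th)]))
E
python3 go.py 434,-149,290,-6.5 562.9,158.8,290,20,60
```

```text
short [465.13598372 123.21495255]
med [514. 141.]
long [562.86401628 158.78504745]
t 3.85 p [ 434.1 -149.   177.4] yaw -6.48 F [-0.5  0.   5.6] w 19.4 ff 48.9
-> 434,-149,290,-6.5
   [[0.001, -0.0, 0.0], [0.0, 0.0, -37.5]]
   [[0.001, -0.0, 0.0], [0.0, 0.0, -37.6]]
   [[0.001, -0.0, 0.0], [0.0, -0.0, -37.5]]
-> 562.9,158.8,290,20,60
   [[-0.0, -0.0, -0.077], [53.4, 15.6, -0.0]]
   [[-0.0, -0.0, -0.077], [52.0, 19.6, -0.0]]
   [[-0.0, -0.0, -0.077], [50.4, 23.5, -0.0]]
   [[-0.0, -0.0, -0.077], [48.4, 27.4, -0.0]]
   [[-0.0, -0.0, -0.077], [46.2, 31.0, -0.0]]
   [[-0.0, -0.0, -0.077], [43.6, 34.5, -0.0]]
```

Call:
arm_command:
  targets:
    - [[0,0,0],[0,0,-37.5],0.1]
    - [[0,0,0],[0,0,-37.5],0.1]
    - [[0,0,0],[0,0,-37.5],0.1]
    - [[0,0,-0.077],[53.4,15.6,0],0.1]
    - [[0,0,-0.077],[52,19.6,0],0.1]

```text
time_s: 4.47
position: [476.8, -45.6, 289.7]
ee_rot: [[-0.04, 0.999, 0.001], [0.999, 0.04, 0.001], [0.001, 0.001, -1.0]]
wrist_force: [1.8, -1.2, -4.2]
grip_width: 19.2
finger_force: 50.5
```

Call:
arm_command:
  targets:
    - [[0,0,-0.077],[50.4,23.5,0],0.1]
    - [[0,0,-0.077],[48.4,27.4,0],0.1]
    - [[0,0,-0.077],[46.2,31,0],0.1]
    - [[0,0,-0.077],[43.6,34.5,0],0.1]
    - [[0,0,0],[0,0,0],0.1]

```text
time_s: 5.1
position: [562.7, 165.7, 288.3]
ee_rot: [[-0.351, 0.936, -0.0], [0.936, 0.351, 0.006], [0.006, 0.002, -1.0]]
wrist_force: [-0.8, 0.1, -3.7]
grip_width: 18.8
finger_force: 50.5
```

Call:
arm_command:
  targets:
    - [[0,0,0],[0,0,35],0.1]
    - [[0,0,0],[0,0,35],0.1]
    - [[0,0,0],[0,0,0],0.1]
    - [[0,0,0],[0,0,0],0.1]

```text
time_s: 5.6
position: [563.1, 158.4, 219.7]
ee_rot: [[-0.34, 0.94, 0.001], [0.94, 0.34, 0.001], [0.0, 0.001, -1.0]]
wrist_force: [0.9, 0.2, -2.9]
grip_width: 19.0
finger_force: 50.4
```

```bash
python3 go.py 562.9,158.8,220,20; python3 - <<'E'
from bench import optics
import cv2,pickle,numpy as np
T=optics.grab_frame('top');S=optics.grab_frame('scene');pickle.dump((T,S),open('v1.pkl','wb'))
a=cv2.resize(T['pixels'][155:265,190:310],(600,550),interpolation=2)[:, :400+0] if 0 else cv2.resize(T['pixels'][160:250,195:305],(400,327),interpolation=2)
b=cv2.resize(S['pixels'][120:225,215:335],(374,327),interpolation=2)
cv2.imwrite('pics/v1.png',np.hstack([a,b]))
E
```

```text
t 5.6 p [563.1 158.4 219.7] yaw 19.91 F [ 0.9  0.2 -2.9] w 19.0 ff 50.4
-> 562.9,158.8,220,20
   [[0.001, -0.0, -0.002], [0.5, -0.1, -0.3]]
```

View pics/v1.png

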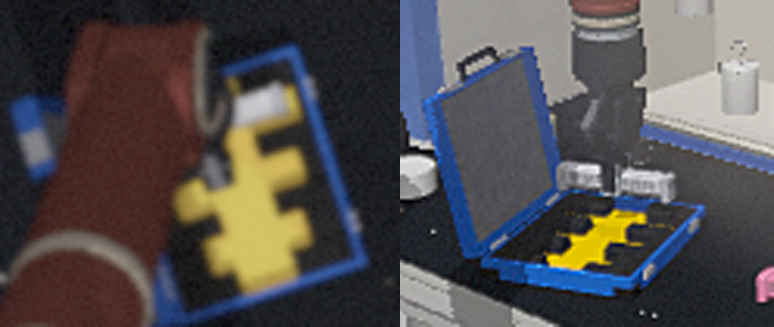

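The left crop (top camera) shows the bar's front end at about (260,103) over the long lane, with yellow on both sides of it. The right crop (scene camera) shows it held level above the case. I'll measure its end against the lane.

```bash
cat > hv.py <<'E'
# where the held bar's front end appears in the case frame (top camera): python3 hv.py pkl tcpz X L [c]
import sys,pickle
from h import *
th=np.radians(20);R=np.array([[np.cos(th),-np.sin(th)],[np.sin(th),np.cos(th)]]);c=np.array([514,141.])
T,S=pickle.load(open(sys.argv[1],'rb'));zb=float(sys.argv[2])-177;X=float(sys.argv[3]);L=float(sys.argv[4])/2
im=T['pixels'].astype(np.float32);g=im[...,0]   # blue: white bar vs yellow/black
def run(ax,lo,hi,oth,z):
    t=np.arange(lo,hi,.25);a=0
    for o in oth:
        q=np.c_[t,0*t+o] if ax==0 else np.c_[0*t+o,t]
        uv=proj(T,np.c_[q@R.T+c,0*t+z]).astype(np.float32);a=a+cv2.remap(g,uv[:,0].copy()[None],uv[:,1].copy()[None],1)[0]
    a/=len(oth);h=(np.percentile(a,95)+a.min())/2;i=np.nonzero(a>h)[0];return t[i[0]],t[i[-1]],a.max(),a.min()
for y in(-L+5,-L+10,-L+15,-L+20):print('x edges top z at y',y,run(0,X-26,X+26,[y],zb+28))
print('y end z=top',run(1,-L-14,-L+20,[X-5,X,X+5],zb+28))
E
python3 hv.py v1.pkl 219.7 52 130
```

```text
x edges top z at y -60.0 (np.float64(36.5), np.float64(64.5), np.float32(179.84375), np.float32(35.25))
x edges top z at y -55.0 (np.float64(36.75), np.float64(63.5), np.float32(191.0), np.float32(26.683594))
x edges top z at y -50.0 (np.float64(37.25), np.float64(63.5), np.float32(204.25), np.float32(23.40625))
x edges top z at y -45.0 (np.float64(37.5), np.float64(63.25), np.float32(204.75), np.float32(25.113281))
y end z=top (np.float64(-65.5), np.float64(-45.25), np.float32(201.07097), np.float32(60.792316))
```

```bash
python3 go.py 563.8,159.1,195,20 563.8,159.1,183.5,20,6
```

```text
t 5.7 p [563.5 158.6 220.4] yaw 19.92 F [ 0.1 -0.3 -2.9] w 18.9 ff 50.4
-> 563.8,159.1,195,20
   [[0.003, -0.001, -0.001], [0.4, 0.4, 25.4]]
-> 563.8,159.1,183.5,20,6
   [[-0.0, 0.0, -0.0], [-0.0, -0.0, 5.7]]
   [[-0.0, 0.0, -0.0], [-0.0, -0.0, 5.8]]
```

Call:
arm_command:
  targets:
    - [[0,0,-0.001],[0.4,0.4,12.5],0.1]
    - [[0,0,0],[0,0,12.5],0.1]
    - [[0,0,0],[0,0,5.5],0.1]
    - [[0,0,0],[0,0,5.5],0.1]
    - [[0,0,0],[0,0,0],0.1]

```text
time_s: 6.32
position: [562.9, 159.1, 183.5]
ee_rot: [[-0.342, 0.94, -0.002], [0.94, 0.342, 0.001], [0.002, -0.001, -1.0]]
wrist_force: [-2.7, -0.3, 3.8]
grip_width: 19.1
finger_force: 51.6
```

Call:
arm_command:
  targets:
    - [[0,0,0],[0,0,0],0.4]
    - [[0,0,0],[0,0,0],0.4]
    - [[0,0,0],[0,0,0],0.4]
    - [[0,0,0],[0,0,0],0.4]

```text
time_s: 6.82
position: [563.1, 159.3, 182.6]
ee_rot: [[-0.342, 0.94, -0.001], [0.94, 0.342, 0.001], [0.001, -0.0, -1.0]]
wrist_force: [0.1, 0.2, -0.1]
grip_width: 34.4
finger_force: 0.0
```

```bash
python3 go.py 563,159,300,20 577.5,-256.2,300,-29.5,60 577.5,-256.2,177,-29.5
```

```text
t 6.83 p [563.1 159.3 182.6] yaw 20.0 F [ 0.1  0.2 -0.1] w 34.4 ff 0.0
-> 563,159,300,20
   [[-0.0, -0.0, -0.0], [-0.0, -0.1, -39.1]]
   [[-0.0, -0.0, -0.0], [-0.1, -0.1, -39.2]]
   [[-0.0, -0.0, -0.0], [0.0, -0.0, -39.1]]
-> 577.5,-256.2,300,-29.5,60
   [[-0.0, -0.0, 0.123], [-56.4, -18.3, -0.1]]
   [[-0.0, -0.0, 0.123], [-58.3, -11.3, -0.0]]
   [[-0.0, -0.0, 0.123], [-59.2, -4.1, -0.1]]
   [[-0.0, -0.0, 0.123], [-59.3, 3.3, -0.0]]
   [[-0.0, -0.0, 0.123], [-58.4, 10.5, -0.1]]
   [[-0.0, -0.0, 0.123], [-56.7, 17.6, -0.0]]
   [[-0.0, -0.0, 0.123], [-54.1, 24.4, -0.1]]
-> 577.5,-256.2,177,-29.5
   [[-0.0, -0.0, 0.001], [-0.0, 0.0, 30.8]]
   [[-0.0, -0.0, 0.001], [-0.0, 0.1, 30.7]]
   [[-0.0, -0.0, 0.001], [-0.0, -0.0, 30.8]]
   [[-0.0, -0.0, 0.001], [-0.0, 0.0, 30.7]]
```

Call:
arm_command:
  targets:
    - [[0,0,0],[0,0,-39.1],0.42]
    - [[0,0,0],[0,0,-39.1],0.5]
    - [[0,0,0],[0,0,-39.1],0.7]
    - [[0,0,0.123],[-56.4,-18.3,0],0.7]
    - [[0,0,0.123],[-58.3,-11.3,0],0.7]

```text
time_s: 7.45
position: [567.4, 40.1, 300.6]
ee_rot: [[-0.102, 0.995, 0.001], [0.995, 0.102, 0.001], [0.001, 0.002, -1.0]]
wrist_force: [1.7, -0.6, 0.0]
grip_width: 60.1
finger_force: 0.0
```

Call:
arm_command:
  targets:
    - [[0,0,0.123],[-59.2,-4.1,0],0.7]
    - [[0,0,0.123],[-59.3,3.3,0],0.7]
    - [[0,0,0.123],[-58.4,10.5,0],0.7]
    - [[0,0,0.123],[-56.7,17.6,0],0.7]
    - [[0,0,0.123],[-54.1,24.4,0],0.7]

```text
time_s: 8.07
position: [577.6, -257.7, 299.5]
ee_rot: [[0.493, 0.87, -0.0], [0.87, -0.493, 0.001], [0.001, -0.001, -1.0]]
wrist_force: [0.2, 0.6, -0.5]
grip_width: 59.6
finger_force: 0.0
```

Call:
arm_command:
  targets:
    - [[0,0,0],[0,0,30],0.7]
    - [[0,0,0],[0,0,0],0.7]
    - [[0,0,0],[0,0,0],0.7]

```text
time_s: 8.45
position: [578.2, -254.9, 269.9]
ee_rot: [[0.488, 0.873, -0.0], [0.873, -0.488, 0.002], [0.001, -0.001, -1.0]]
wrist_force: [0.5, 0.4, 0.2]
grip_width: 59.8
finger_force: 0.0
```

```bash
python3 go.py 577.5,-256.2,177,-29.5; python3 - <<'E'
from bench import optics
import pickle
T=optics.grab_frame('top');S=optics.grab_frame('scene');pickle.dump((T,S),open('v2.pkl','wb'))
import cv2,numpy as np
a=cv2.resize(T['pixels'][160:250,195:305],(400,327),interpolation=2)
b=cv2.resize(S['pixels'][120:225,215:335],(374,327),interpolation=2)
cv2.imwrite('pics/v2.png',np.hstack([a,b]))
E
```

```text
t 8.45 p [ 578.2 -254.9  269.9] yaw -29.22 F [0.5 0.4 0.2] w 59.8 ff 0.0
-> 577.5,-256.2,177,-29.5
   [[-0.0, -0.0, 0.002], [-0.5, 0.0, 31.0]]
   [[-0.0, -0.0, 0.002], [-0.6, 0.1, 30.9]]
   [[-0.0, -0.0, 0.002], [-0.5, 0.0, 31.0]]
```

View pics/v2.png

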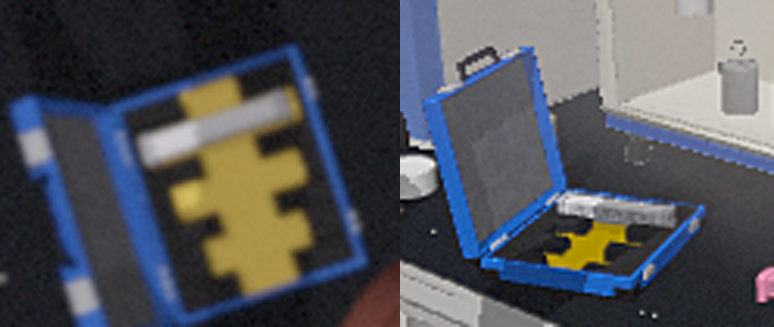

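The right crop shows the long bar lying in its lane. In the left crop the bar spans (145,150) to (290,105), and yellow shows only at the front end, so it sits toward the hinge end. I'll measure whether it is flat.

```bash
cat > lay.py <<'E'
import sys,pickle
from h import *
th=np.radians(20);R=np.array([[np.cos(th),-np.sin(th)],[np.sin(th),np.cos(th)]]);c=np.array([514,141.])
T,S=pickle.load(open(sys.argv[1],'rb'));X=float(sys.argv[2]);L=float(sys.argv[3])/2
g=T['pixels'].astype(np.float32)[...,0]
def run(ax,lo,hi,oth,z):
    t=np.arange(lo,hi,.25);a=0
    for o in oth:
        q=np.c_[t,0*t+o] if ax==0 else np.c_[0*t+o,t]
        uv=proj(T,np.c_[q@R.T+c,0*t+z]).astype(np.float32);a=a+cv2.remap(g,uv[:,0].copy()[None],uv[:,1].copy()[None],1)[0]
    a/=len(oth);h=(np.percentile(a,90)+a.min())/2;i=np.nonzero(a>h)[0];return t[i[0]],t[i[-1]]
print('x at +end,mid,-end',[run(0,X-22,X+22,[y],34) for y in(L-8,0,-L+8)])
print('y',[run(1,-L-15,L+12,[X+d],34) for d in(-6,-3,0,3,6)])
E
python3 lay.py v2.pkl 52 130
```

```text
x at +end,mid,-end [(np.float64(37.0), np.float64(63.5)), (np.float64(40.25), np.float64(62.0)), (np.float64(37.5), np.float64(64.0))]
y [(np.float64(-80.0), np.float64(76.75)), (np.float64(-80.0), np.float64(76.75)), (np.float64(-80.0), np.float64(76.75)), (np.float64(-80.0), np.float64(76.75)), (np.float64(-80.0), np.float64(76.75))]
```

```bash
sed -i "s/g=T\['pixels'\].astype(np.float32)\[...,0\]/g=T['pixels'].min(2).astype(np.float32)/" lay.py; python3 lay.py v2.pkl 52 130; sed -i "s/g=im\[...,0\]/g=im.min(2)/" hv.py; python3 hv.py v1.pkl 219.7 52 130
```

```text
x at +end,mid,-end [(np.float64(36.75), np.float64(63.5)), (np.float64(40.0), np.float64(62.25)), (np.float64(37.25), np.float64(64.25))]
y [(np.float64(-61.25), np.float64(66.75)), (np.float64(-61.25), np.float64(66.5)), (np.float64(-60.5), np.float64(66.25)), (np.float64(-60.5), np.float64(66.0)), (np.float64(-61.25), np.float64(66.5))]
x edges top z at y -60.0 (np.float64(36.25), np.float64(64.5), np.float32(175.88086), np.float32(32.992188))
x edges top z at y -55.0 (np.float64(36.75), np.float64(63.75), np.float32(186.75), np.float32(26.085938))
x edges top z at y -50.0 (np.float64(37.25), np.float64(63.25), np.float32(201.25), np.float32(23.40625))
x edges top z at y -45.0 (np.float64(37.25), np.float64(63.25), np.float32(201.6914), np.float32(23.050781))
y end z=top (np.float64(-65.5), np.float64(-45.25), np.float32(198.14519), np.float32(60.735676))
```

Call:
arm_command:
  targets:
    - [[0,0,0.003],[0,0,31],0.7]
    - [[0,0,0.002],[0,0,31],0.7]
    - [[0,0,0],[0,0,31],0.7]
    - [[0,0,0],[0,0,0],0.7]
    - [[0,0,0],[0,0,0],0.1]

```text
time_s: 9.18
position: [578.3, -256.1, 178.2]
ee_rot: [[0.494, 0.87, 0.002], [0.87, -0.494, -0.001], [0.0, 0.002, -1.0]]
wrist_force: [-0.2, -0.6, 0.0]
grip_width: 42.5
finger_force: 0.0
```

Call:
arm_command:
  targets:
    - [[0,0,0],[0,0,0],0.1]
    - [[0,0,0],[0,0,0],0.1]
    - [[0,0,0],[0,0,0],0.1]
    - [[0,0,0],[0,0,0],0.1]
    - [[0,0,0],[0,0,0],0.1]

```text
time_s: 9.8
position: [578.1, -256.3, 178.6]
ee_rot: [[0.494, 0.87, 0.002], [0.87, -0.494, -0.0], [0.001, 0.002, -1.0]]
wrist_force: [-0.8, 0.7, 6.3]
grip_width: 19.0
finger_force: 51.2
```

```bash
python3 go.py 578.2,-254.9,290,-29.5 514,140.5,290,20,60 514,140.5,220,20
```

```text
t 9.8 p [ 578.1 -256.3  178.6] yaw -29.6 F [-0.8  0.7  6.3] w 19.0 ff 51.2
-> 578.2,-254.9,290,-29.5
   [[0.001, -0.0, -0.001], [0.5, -0.1, -37.1]]
   [[0.001, -0.0, -0.001], [0.4, -0.2, -37.2]]
   [[0.001, -0.0, -0.001], [0.5, -0.2, -37.1]]
-> 514,140.5,290,20,60
   [[-0.0, -0.0, -0.123], [44.7, -35.7, 0.1]]
   [[-0.0, -0.0, -0.123], [48.7, -30.0, 0.1]]
   [[-0.0, -0.0, -0.123], [52.1, -23.8, 0.0]]
   [[-0.0, -0.0, -0.123], [54.5, -17.2, 0.1]]
   [[-0.0, -0.0, -0.123], [56.3, -10.4, 0.1]]
   [[-0.0, -0.0, -0.123], [57.1, -3.4, 0.1]]
   [[-0.0, -0.0, -0.123], [57.1, 3.6, 0.0]]
-> 514,140.5,220,20
   [[-0.0, -0.001, -0.001], [-0.0, 0.0, 35.0]]
   [[-0.0, -0.001, -0.001], [-0.0, 0.0, 35.0]]
```

Call:
arm_command:
  targets:
    - [[0,0,0],[0.5,0,-37.1],0.1]
    - [[0,0,0],[0.5,0,-37.1],0.1]
    - [[0,0,0],[0.4,0,-37.1],0.1]
    - [[0,0,-0.123],[44.7,-35.7,0],0.1]
    - [[0,0,-0.123],[48.7,-30,0],0.1]

```text
time_s: 10.42
position: [559.6, -140.7, 288.0]
ee_rot: [[0.266, 0.964, -0.001], [0.964, -0.266, 0.001], [0.001, -0.001, -1.0]]
wrist_force: [1.3, 0.8, -4.3]
grip_width: 18.8
finger_force: 49.9
```

Call:
arm_command:
  targets:
    - [[0,0,-0.123],[52.1,-23.8,0],0.1]
    - [[0,0,-0.123],[54.5,-17.2,0],0.1]
    - [[0,0,-0.123],[56.3,-10.4,0],0.1]
    - [[0,0,-0.123],[57.1,-3.4,0],0.1]
    - [[0,0,-0.123],[57.1,3.6,0],0.1]

```text
time_s: 11.05
position: [514.5, 142.4, 288.0]
ee_rot: [[-0.341, 0.94, -0.001], [0.94, 0.341, 0.0], [0.001, -0.001, -1.0]]
wrist_force: [1.1, 0.6, -4.9]
grip_width: 19.0
finger_force: 49.9
```

Call:
arm_command:
  targets:
    - [[0,0,0],[0,0,0],0.1]
    - [[0,0,0],[0,0,35],0.1]
    - [[0,0,0],[0,0,35],0.1]
    - [[0,0,0],[0,0,0],0.1]
    - [[0,0,0],[0,0,0],0.1]

```text
time_s: 11.68
position: [515.9, 140.3, 219.0]
ee_rot: [[-0.336, 0.942, 0.001], [0.942, 0.336, 0.001], [0.0, 0.001, -1.0]]
wrist_force: [-0.2, 0.0, -4.0]
grip_width: 18.8
finger_force: 49.9
```

```bash
python3 go.py 514,140.5,197,20 514,140.5,184.5,20,6; python3 - <<'E'
from bench import optics
import pickle
T=optics.grab_frame('top');S=optics.grab_frame('scene');pickle.dump((T,S),open('v3.pkl','wb'))
E
python3 hv.py v3.pkl 219 0 105
```

```text
t 11.68 p [515.9 140.3 219. ] yaw 19.65 F [-0.2  0.  -4. ] w 18.8 ff 49.9
-> 514,140.5,197,20
   [[0.001, -0.0, -0.006], [0.8, -1.7, 22.0]]
-> 514,140.5,184.5,20,6
   [[-0.0, -0.0, -0.0], [0.0, 0.0, 4.2]]
   [[-0.0, -0.0, -0.0], [0.0, 0.0, 4.2]]
   [[-0.0, -0.0, -0.0], [0.0, 0.0, 4.1]]
x edges top z at y -47.5 (np.float64(-14.5), np.float64(13.75), np.float32(174.00586), np.float32(30.632812))
x edges top z at y -42.5 (np.float64(-13.75), np.float64(13.25), np.float32(181.5957), np.float32(27.625))
x edges top z at y -37.5 (np.float64(-13.0), np.float64(12.75), np.float32(195.51562), np.float32(27.50879))
x edges top z at y -32.5 (np.float64(-13.0), np.float64(12.0), np.float32(197.0), np.float32(32.171875))
y end z=top (np.float64(-53.75), np.float64(-32.75), np.float32(194.42253), np.float32(43.709637))
```

Call:
arm_command:
  targets:
    - [[0,0,-0.006],[-1,-1.4,11],0.1]
    - [[0,0,0],[0,0,11],0.1]
    - [[0,0,0],[0,0,6],0.1]
    - [[0,0,0],[0,0,6.2],0.1]
    - [[0,0,0],[0,0,0],0.1]

```text
time_s: 12.4
position: [514.3, 139.3, 184.5]
ee_rot: [[-0.343, 0.939, -0.001], [0.939, 0.343, 0.001], [0.001, -0.001, -1.0]]
wrist_force: [-1.9, -0.7, 3.4]
grip_width: 18.9
finger_force: 50.9
```

```bash
python3 go.py 514.8,138.9,184.5,20,6
```

```text
t 12.4 p [514.3 139.3 184.5] yaw 20.04 F [-1.9 -0.7  3.4] w 18.9 ff 50.9
-> 514.8,138.9,184.5,20,6
   [[-0.001, -0.001, 0.001], [-0.5, 0.3, -0.0]]
```

Call:
arm_command:
  targets:
    - [[0,0,0],[0,0,0],0.4]
    - [[0,0,0],[0,0,0],0.4]
    - [[0,0,0],[0,0,0],0.4]
    - [[0,0,0],[0,0,0],0.4]

```text
time_s: 12.9
position: [514.4, 139.4, 184.0]
ee_rot: [[-0.343, 0.939, -0.0], [0.939, 0.343, 0.001], [0.001, -0.0, -1.0]]
wrist_force: [-0.1, -0.2, -0.0]
grip_width: 33.9
finger_force: 0.0
```

```bash
python3 go.py 514.3,139.3,300,20 451.4,-375.2,300,39.5,60 451.4,-375.2,240,39.5
```

```text
t 12.9 p [514.4 139.4 184. ] yaw 20.06 F [-0.1 -0.2 -0. ] w 33.9 ff 0.0
-> 514.3,139.3,300,20
   [[-0.0, -0.0, 0.0], [0.0, -0.1, -38.7]]
   [[-0.0, -0.0, 0.0], [0.0, -0.0, -38.6]]
   [[-0.0, -0.0, 0.0], [0.0, -0.1, -38.7]]
-> 451.4,-375.2,300,39.5,60
   [[-0.0, -0.0, -0.038], [-51.3, -26.2, -0.0]]
   [[-0.0, -0.0, -0.038], [-50.3, -28.1, -0.1]]
   [[-0.0, -0.0, -0.038], [-49.1, -30.0, -0.0]]
   [[-0.0, -0.0, -0.038], [-48.0, -31.8, -0.1]]
   [[-0.0, -0.0, -0.038], [-46.8, -33.6, -0.0]]
   [[-0.0, -0.0, -0.038], [-45.4, -35.4, -0.1]]
   [[-0.0, -0.0, -0.038], [-44.1, -37.1, -0.0]]
   [[-0.0, -0.0, -0.038], [-42.6, -38.7, -0.0]]
   [[-0.0, -0.0, -0.038], [-41.1, -40.3, -0.1]]
-> 451.4,-375.2,240,39.5
   [[0.0, -0.0, 0.001], [-0.0, -0.0, 30.0]]
   [[0.0, -0.0, 0.001], [-0.0, -0.1, 30.0]]
```

Call:
arm_command:
  targets:
    - [[0,0,0],[0,0,-38.7],0.42]
    - [[0,0,0],[0,0,-38.7],0.5]
    - [[0,0,0],[0,0,-38.7],0.7]
    - [[0,0,-0.038],[-51.3,-26.2,0],0.7]
    - [[0,0,-0.038],[-50.3,-28.1,0],0.7]

```text
time_s: 13.52
position: [500.4, 24.5, 300.7]
ee_rot: [[-0.417, 0.909, 0.002], [0.909, 0.417, 0.001], [0.0, 0.002, -1.0]]
wrist_force: [-0.1, -0.1, -0.7]
grip_width: 59.6
finger_force: 0.0
```

Call:
arm_command:
  targets:
    - [[0,0,-0.038],[-49.1,-30,0],0.7]
    - [[0,0,-0.038],[-48,-31.8,0],0.7]
    - [[0,0,-0.038],[-46.8,-33.6,0],0.7]
    - [[0,0,-0.038],[-45.4,-35.4,0],0.7]
    - [[0,0,-0.038],[-44.1,-37.1,0],0.7]

```text
time_s: 14.15
position: [465.1, -262.6, 299.9]
ee_rot: [[-0.579, 0.815, -0.0], [0.815, 0.579, 0.001], [0.001, 0.0, -1.0]]
wrist_force: [0.9, -0.1, -0.6]
grip_width: 60.0
finger_force: 0.0
```

Call:
arm_command:
  targets:
    - [[0,0,-0.038],[-42.6,-38.7,0],0.7]
    - [[0,0,-0.038],[-41.1,-40.3,0],0.7]
    - [[0,0,0],[0,0,30],0.7]
    - [[0,0,0],[0,0,30],0.7]
    - [[0,0,0],[0,0,0],0.7]

```text
time_s: 14.78
position: [450.6, -374.4, 237.5]
ee_rot: [[-0.638, 0.77, -0.005], [0.77, 0.638, 0.005], [0.007, -0.001, -1.0]]
wrist_force: [0.2, 0.1, 0.8]
grip_width: 59.5
finger_force: 0.0
```

```bash
python3 go.py 451.4,-375.2,178,39.5,31;python3 - <<'E'
from bench import optics
import pickle
T=optics.grab_frame('top');S=optics.grab_frame('scene');pickle.dump((T,S),open('v4.pkl','wb'))
E
python3 lay.py v4.pkl 52 130;python3 lay.py v4.pkl 0 105
```

```text
t 14.78 p [ 450.6 -374.4  237.5] yaw 39.64 F [0.2 0.1 0.8] w 59.5 ff 0.0
-> 451.4,-375.2,178,39.5,31
   [[-0.001, -0.003, 0.001], [-0.8, 0.1, 29.8]]
   [[-0.001, -0.003, 0.001], [-0.6, 0.1, 29.7]]
x at +end,mid,-end [(np.float64(37.0), np.float64(63.5)), (np.float64(38.0), np.float64(62.5)), (np.float64(37.0), np.float64(64.5))]
y [(np.float64(-64.75), np.float64(67.0)), (np.float64(-64.5), np.float64(66.75)), (np.float64(-64.25), np.float64(66.5)), (np.float64(-64.5), np.float64(66.5)), (np.float64(-64.5), np.float64(66.75))]
x at +end,mid,-end [(np.float64(-15.75), np.float64(11.5)), (np.float64(-13.75), np.float64(10.0)), (np.float64(-13.0), np.float64(12.25))]
y [(np.float64(-51.5), np.float64(54.25)), (np.float64(-51.5), np.float64(54.5)), (np.float64(-51.75), np.float64(54.5)), (np.float64(-51.75), np.float64(54.5)), (np.float64(-51.75), np.float64(54.75))]
```

Call:
arm_command:
  targets:
    - [[-0.002,-0.005,0.002],[-0.8,0,29.8],0.7]
    - [[0,0,0],[-0.6,0,29.7],0.7]
    - [[0,0,0],[0,0,0],0.7]
    - [[0,0,0],[0,0,0],0.7]
    - [[0,0,0],[0,0,0],0.1]

```text
time_s: 15.5
position: [453.1, -376.7, 182.0]
ee_rot: [[-0.637, 0.771, 0.007], [0.771, 0.637, -0.004], [-0.007, 0.003, -1.0]]
wrist_force: [-0.8, -0.3, 0.1]
grip_width: 42.7
finger_force: 0.0
```

Call:
arm_command:
  targets:
    - [[0,0,0],[0,0,0],0.1]
    - [[0,0,0],[0,0,0],0.1]
    - [[0,0,0],[0,0,0],0.1]
    - [[0,0,0],[0,0,0],0.1]
    - [[0,0,0],[0,0,0],0.1]

```text
time_s: 16.12
position: [452.9, -376.4, 181.4]
ee_rot: [[-0.637, 0.771, 0.006], [0.771, 0.637, -0.003], [-0.006, 0.003, -1.0]]
wrist_force: [-0.9, 1.5, 6.3]
grip_width: 18.8
finger_force: 50.2
```

```bash
python3 go.py 451,-375,290,39.5 465.4,122.5,290,20,60 465.4,122.5,220,20
```

```text
t 16.12 p [ 452.9 -376.4  181.4] yaw 39.54 F [-0.9  1.5  6.3] w 18.8 ff 50.2
-> 451,-375,290,39.5
   [[0.001, 0.002, 0.0], [0.6, -0.1, -36.2]]
   [[0.001, 0.002, 0.0], [0.6, -0.1, -36.2]]
   [[0.001, 0.002, 0.0], [0.7, -0.2, -36.2]]
-> 465.4,122.5,290,20,60
   [[-0.0, -0.0, 0.038], [41.6, 36.4, -0.0]]
   [[-0.0, -0.0, 0.038], [43.0, 34.8, -0.0]]
   [[-0.0, -0.0, 0.038], [44.2, 33.2, -0.0]]
   [[-0.0, -0.0, 0.038], [45.5, 31.5, -0.0]]
   [[-0.0, -0.0, 0.038], [46.7, 29.7, -0.0]]
   [[-0.0, -0.0, 0.038], [47.7, 27.9, -0.0]]
   [[-0.0, -0.0, 0.038], [48.8, 26.1, -0.0]]
   [[-0.0, -0.0, 0.038], [49.7, 24.2, -0.0]]
   [[-0.0, -0.0, 0.038], [50.6, 22.3, -0.0]]
-> 465.4,122.5,220,20
   [[-0.0, -0.0, -0.0], [-0.0, 0.0, 35.0]]
   [[-0.0, -0.0, -0.0], [-0.0, 0.0, 35.0]]
```

Call:
arm_command:
  targets:
    - [[0,0,0],[0,0,-36.2],0.1]
    - [[0,0,0],[0,0,-36.2],0.1]
    - [[0,0,0],[0,0,-36.2],0.1]
    - [[0,0,0.038],[41.6,36.4,0],0.1]
    - [[0,0,0.038],[43,34.8,0],0.1]

```text
time_s: 16.75
position: [454.8, -264.5, 288.7]
ee_rot: [[-0.574, 0.819, 0.004], [0.819, 0.574, -0.002], [-0.004, 0.003, -1.0]]
wrist_force: [0.5, 0.6, -3.7]
grip_width: 19.0
finger_force: 49.5
```

Call:
arm_command:
  targets:
    - [[0,0,0.038],[44.2,33.2,0],0.1]
    - [[0,0,0.038],[45.5,31.5,0],0.1]
    - [[0,0,0.038],[46.7,29.7,0],0.1]
    - [[0,0,0.038],[47.7,27.9,0],0.1]
    - [[0,0,0.038],[48.8,26.1,0],0.1]

```text
time_s: 17.38
position: [463.0, 12.7, 288.0]
ee_rot: [[-0.41, 0.912, 0.003], [0.912, 0.41, -0.002], [-0.003, 0.002, -1.0]]
wrist_force: [1.5, -0.3, -3.3]
grip_width: 19.0
finger_force: 49.5
```

Call:
arm_command:
  targets:
    - [[0,0,0.038],[49.7,24.2,0],0.1]
    - [[0,0,0.038],[50.6,22.3,0],0.1]
    - [[0,0,0],[0,0,35],0.1]
    - [[0,0,0],[0,0,30],0.1]
    - [[0,0,0],[0,0,0],0.1]

```text
time_s: 18.0
position: [465.6, 121.3, 221.2]
ee_rot: [[-0.341, 0.94, -0.002], [0.94, 0.341, -0.003], [-0.002, -0.003, -1.0]]
wrist_force: [-0.2, -0.6, -2.0]
grip_width: 18.7
finger_force: 49.5
```

```bash
python3 go.py 465.8,121.3,205,20 465.8,121.3,187.4,20,6;python3 - <<'E'
from bench import optics
import pickle
T=optics.grab_frame('top');S=optics.grab_frame('scene');pickle.dump((T,S),open('v5.pkl','wb'))
E
python3 hv.py v5.pkl 220 -52 80
```

```text
t 18.0 p [465.6 121.3 221.2] yaw 19.95 F [-0.2 -0.6 -2. ] w 18.7 ff 49.5
-> 465.8,121.3,205,20
   [[-0.003, 0.002, -0.001], [-0.0, 0.2, 16.2]]
-> 465.8,121.3,187.4,20,6
   [[0.0, 0.0, 0.0], [-0.0, -0.0, 5.9]]
   [[0.0, 0.0, 0.0], [-0.0, -0.0, 5.8]]
   [[0.0, 0.0, 0.0], [-0.0, -0.0, 5.9]]
x edges top z at y -35.0 (np.float64(-68.0), np.float64(-40.5), np.float32(170.07812), np.float32(27.167969))
x edges top z at y -30.0 (np.float64(-68.0), np.float64(-42.75), np.float32(168.3125), np.float32(36.317383))
x edges top z at y -25.0 (np.float64(-78.0), np.float64(-52.75), np.float32(131.40234), np.float32(33.823242))
x edges top z at y -20.0 (np.float64(-78.0), np.float64(-60.0), np.float32(89.296875), np.float32(27.65625))
y end z=top (np.float64(-42.5), np.float64(-26.5), np.float32(166.00781), np.float32(43.069336))
```

Call:
arm_command:
  targets:
    - [[0,0,0],[0,0.4,16.2],0.1]
    - [[0,0,0],[0,0,6],0.1]
    - [[0,0,0],[0,0,6],0.1]
    - [[0,0,0],[0,0,5.8],0.1]
    - [[0,0,0],[0,0,0],0.1]

```text
time_s: 18.73
position: [467.2, 121.4, 188.8]
ee_rot: [[-0.341, 0.94, 0.003], [0.94, 0.341, -0.002], [-0.003, 0.003, -1.0]]
wrist_force: [0.6, 0.1, -1.8]
grip_width: 18.9
finger_force: 49.6
```

```bash
python3 go.py 465.8,121.3,187.4,20,6
```

```text
t 18.73 p [467.2 121.4 188.8] yaw 19.94 F [ 0.6  0.1 -1.8] w 18.9 ff 49.6
-> 465.8,121.3,187.4,20,6
   [[0.003, 0.003, -0.001], [0.4, -1.4, 1.4]]
```

Call:
arm_command:
  targets:
    - [[0.002,0.002,0],[0,-1,1.5],0.1]
    - [[0,0,0],[0,0,0.5],0.1]
    - [[0,0,0],[0,0,0],0.1]

```text
time_s: 19.1
position: [466.4, 121.1, 187.4]
ee_rot: [[-0.341, 0.94, 0.002], [0.94, 0.341, -0.0], [-0.001, 0.001, -1.0]]
wrist_force: [-1.2, 0.6, 2.1]
grip_width: 18.6
finger_force: 50.2
```

Call:
arm_command:
  targets:
    - [[0,0,0],[0,0,0],0.4]
    - [[0,0,0],[0,0,0],0.4]
    - [[0,0,0],[0,0,0],0.4]
    - [[0,0,0],[0,0,0],0.4]

```text
time_s: 19.6
position: [466.4, 121.1, 186.9]
ee_rot: [[-0.341, 0.94, 0.001], [0.94, 0.341, -0.001], [-0.001, 0.001, -1.0]]
wrist_force: [-0.5, -0.0, -0.3]
grip_width: 34.5
finger_force: 0.0
```

```bash
python3 go.py 466,121.3,300,20 400,-40,330,20,60
```

```text
t 19.6 p [466.4 121.1 186.9] yaw 19.94 F [-0.5 -0.  -0.3] w 34.5 ff 0.0
-> 466,121.3,300,20
   [[0.0, 0.0, -0.0], [0.1, -0.1, -37.7]]
   [[0.0, 0.0, -0.0], [0.0, -0.0, -37.7]]
   [[0.0, 0.0, -0.0], [0.1, -0.1, -37.7]]
-> 400,-40,330,20,60
   [[0.0, 0.0, -0.0], [-43.1, -39.0, -10.0]]
   [[0.0, 0.0, -0.0], [-43.0, -39.0, -10.0]]
   [[0.0, 0.0, -0.0], [-43.1, -39.0, -9.9]]
```

Call:
arm_command:
  targets:
    - [[0,0,0],[0,0,-37.7],0.4]
    - [[0,0,0],[0,0,-37.7],0.4]
    - [[0,0,0],[0,0,-37.7],0.4]
    - [[0,0,0],[-43,-39,-10],0]
    - [[0,0,0],[-43,-39,-10],0]

```text
time_s: 20.23
position: [421.8, 13.0, 320.8]
ee_rot: [[-0.343, 0.939, 0.003], [0.939, 0.343, -0.001], [-0.002, 0.003, -1.0]]
wrist_force: [1.1, -1.9, 1.1]
grip_width: 0.5
finger_force: 0.0
```

Call:
arm_command:
  targets:
    - [[0,0,0],[-43,-39,-10],0]
    - [[0,0,0],[-30,0,-50],0]
    - [[0,0,0],[0,0,-40],0]
    - [[0,0,0],[0,0,0],0]

```text
time_s: 20.72
position: [410.8, -69.0, 422.7]
ee_rot: [[-0.34, 0.94, 0.009], [0.94, 0.34, -0.001], [-0.003, 0.008, -1.0]]
wrist_force: [0.1, 0.1, -0.3]
grip_width: 0.0
finger_force: 0.0
```

```bash
python3 - <<'E'
from bench import optics
import pickle,cv2,numpy as np
T=optics.grab_frame('top');S=optics.grab_frame('scene');pickle.dump((T,S),open('v6.pkl','wb'))
a=cv2.resize(T['pixels'][160:250,195:305],(400,327),interpolation=2)
b=cv2.resize(S['pixels'][120:225,215:335],(374,327),interpolation=2)
cv2.imwrite('pics/v6.png',np.hstack([a,b]))
from h import *
th=np.radians(20);R=np.array([[np.cos(th),-np.sin(th)],[np.sin(th),np.cos(th)]]);c=np.array([514,141.])
# lid pull middle: ray met with plane case x=0
d=ray(S,[(240.7,139.9)])[0];o=np.array(S['origin']);oc=(o[:2]-c)@R;dc=d[:2]@R;t=-oc[0]/dc[0]
print('pull y,z',oc[1]+t*dc[1],o[2]+t*d[2])
E
for a in "-52 80" "0 105" "52 130";do python3 lay.py v6.pkl $a;done; python3 go.py 454,305,440,20,60
```

```text
pull y,z 119.11014151061488 190.69878859705727
x at +end,mid,-end [(np.float64(-65.0), np.float64(-38.75)), (np.float64(-64.25), np.float64(-40.5)), (np.float64(-65.75), np.float64(-38.75))]
y [(np.float64(-41.25), np.float64(39.75)), (np.float64(-41.0), np.float64(39.25)), (np.float64(-41.0), np.float64(39.75)), (np.float64(-41.0), np.float64(39.5)), (np.float64(-41.5), np.float64(40.0))]
x at +end,mid,-end [(np.float64(-14.75), np.float64(11.25)), (np.float64(-13.5), np.float64(10.0)), (np.float64(-15.0), np.float64(11.75))]
y [(np.float64(-54.25), np.float64(51.5)), (np.float64(-54.25), np.float64(51.5)), (np.float64(-54.5), np.float64(52.0)), (np.float64(-54.5), np.float64(52.0)), (np.float64(-54.25), np.float64(52.0))]
x at +end,mid,-end [(np.float64(37.5), np.float64(64.0)), (np.float64(38.0), np.float64(62.5)), (np.float64(36.25), np.float64(64.25))]
y [(np.float64(-65.25), np.float64(62.25)), (np.float64(-65.0), np.float64(61.5)), (np.float64(-64.75), np.float64(61.25)), (np.float64(-65.25), np.float64(62.0)), (np.float64(-65.25), np.float64(63.0))]
t 20.82 p [409.9 -67.9 419.9] yaw 19.97 F [-0.1  0.7 -1. ] w -0.1 ff 0.0
-> 454,305,440,20,60
   [[0.0, 0.0, -0.0], [47.9, 24.1, -2.9]]
   [[0.0, 0.0, -0.0], [47.9, 24.1, -2.8]]
   [[0.0, 0.0, -0.0], [47.9, 24.2, -2.9]]
   [[0.0, 0.0, -0.0], [47.9, 24.1, -2.9]]
   [[0.0, 0.0, -0.0], [47.9, 24.1, -2.9]]
   [[0.0, 0.0, -0.0], [48.0, 24.1, -2.8]]
   [[0.0, 0.0, -0.0], [47.9, 24.1, -2.9]]
```

View pics/v6.png

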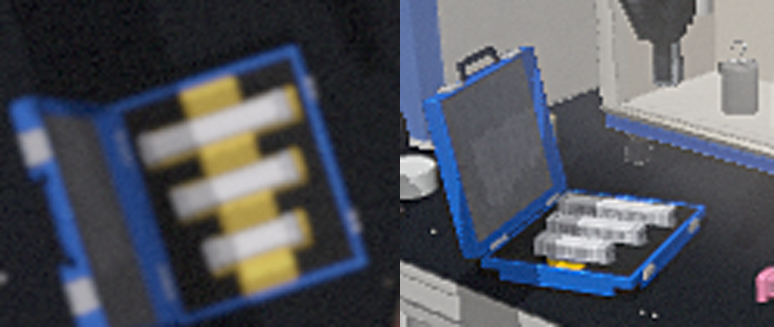

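All three bars lie flat in their pockets in both views. In the left crop they are at about (220,125), (240,185) and (255,240). The lid leans back at about 1.7 rad, with its pull at (480,60) in the right half. Next I'll push it over from behind.

Call:
arm_command:
  targets:
    - [[0,0,0],[47.9,24.1,-6],0]
    - [[0,0,0],[47.9,24.1,-6],0]
    - [[0,0,0],[47.9,24.1,-5],0]
    - [[0,0,0],[47.9,24.1,-3],0]
    - [[0,0,0],[47.9,24.1,0],0]

```text
time_s: 21.45
position: [441.3, 200.2, 438.5]
ee_rot: [[-0.342, 0.94, -0.001], [0.94, 0.342, -0.002], [-0.001, -0.002, -1.0]]
wrist_force: [0.6, -1.0, 0.8]
grip_width: 0.0
finger_force: 0.0
```

Call:
arm_command:
  targets:
    - [[0,0,0],[47.9,24.1,0],0]
    - [[0,0,0],[47.9,24.1,0],0]
    - [[0,0,0],[0,0,0],0]
    - [[0,0,0],[0,0,60],0]
    - [[0,0,0],[0,0,60],0]

```text
time_s: 22.08
position: [454.1, 303.9, 317.8]
ee_rot: [[-0.341, 0.94, 0.001], [0.94, 0.341, -0.001], [-0.002, 0.0, -1.0]]
wrist_force: [0.4, 0.6, -1.1]
grip_width: 0.1
finger_force: 0.0
```

```bash
python3 go.py 454,305,318,20,60
```

```text
t 22.07 p [454.1 303.9 317.8] yaw 19.94 F [ 0.4  0.6 -1.1] w 0.1 ff 0.0
-> 454,305,318,20,60
   [[0.0, 0.002, -0.001], [1.1, 0.3, -0.2]]
```

Call:
arm_command:
  targets:
    - [[0,0,0],[-14,0,0],0]
    - [[0,0,0],[-10,0,0],0]
    - [[0,0,0],[-10,0,0],0]
    - [[0,0,0],[-10,0,0],0]
    - [[0,0,0],[-10,0,0],0]

```text
time_s: 22.7
position: [473.6, 253.6, 321.6]
ee_rot: [[-0.341, 0.94, 0.004], [0.94, 0.341, 0.002], [0.0, 0.004, -1.0]]
wrist_force: [-3.1, 2.2, 12.4]
grip_width: 0.1
finger_force: 1.1
```

Call:
arm_command:
  targets:
    - [[0,0,0],[-10,0,0],0]
    - [[0,0,0],[-10,0,0],0]
    - [[0,0,0],[-10,0,0],0]
    - [[0,0,0],[-10,0,0],0]
    - [[0,0,0],[-10,0,0],0]

```text
time_s: 23.32
position: [490.2, 205.9, 319.6]
ee_rot: [[-0.341, 0.94, 0.0], [0.94, 0.341, -0.001], [-0.001, -0.0, -1.0]]
wrist_force: [0.6, 0.4, -0.7]
grip_width: 0.0
finger_force: 0.3
```

```bash
python3 - <<'E'
from bench import optics
import cv2,pickle
S=optics.grab_frame('scene')
cv2.imwrite('pics/v7.png',cv2.resize(S['pixels'][100:225,200:340],(560,500),interpolation=2))
E
```

```text
(no output)
```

View pics/v7.png

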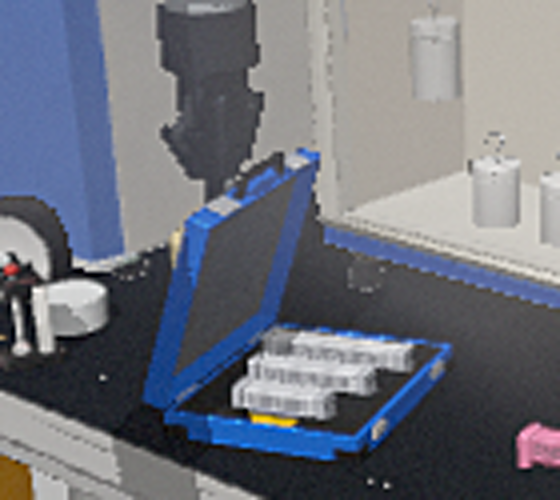

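The picture shows the lid tipped forward of upright, with its pull at about (262,175) and the gripper behind it at (215,190). The push is working, so I'll continue.

Call:
arm_command:
  targets:
    - [[0,0,0],[-10,0,0],0]
    - [[0,0,0],[-10,0,0],0]
    - [[0,0,0],[-10,0,1],0]
    - [[0,0,0],[-10,0,2],0]
    - [[0,0,0],[-10,0,2],0]

```text
time_s: 24.0
position: [507.4, 159.0, 315.0]
ee_rot: [[-0.341, 0.94, 0.001], [0.94, 0.341, -0.001], [-0.001, 0.001, -1.0]]
wrist_force: [-0.7, -0.1, -0.3]
grip_width: 0.0
finger_force: 0.1
```

Call:
arm_command:
  targets:
    - [[0,0,0],[-10,0,2],0]
    - [[0,0,0],[-10,0,2],0]
    - [[0,0,0],[-10,0,2],0]
    - [[0,0,0],[-10,0,2],0]
    - [[0,0,0],[-5,0,0],0]

```text
time_s: 24.62
position: [522.8, 116.6, 307.0]
ee_rot: [[-0.34, 0.94, 0.001], [0.94, 0.34, -0.001], [-0.001, 0.001, -1.0]]
wrist_force: [-0.1, 0.1, -0.1]
grip_width: 0.1
finger_force: 0.0
```

Call:
arm_command:
  targets:
    - [[0,0,0],[0,0,0],0]
    - [[0,0,0],[0,0,0],0]
    - [[0,0,0],[0,0,0],0]
    - [[0,0,0],[0,0,0],0]
    - [[0,0,0],[0,0,0],0]

```text
time_s: 25.25
position: [522.5, 117.7, 307.2]
ee_rot: [[-0.341, 0.94, 0.001], [0.94, 0.341, -0.001], [-0.001, 0.001, -1.0]]
wrist_force: [0.3, 0.2, -0.2]
grip_width: 0.2
finger_force: 0.0
```

```bash
python3 go.py; python3 - <<'E'
from bench import optics
import cv2,pickle
S=optics.grab_frame('scene')
cv2.imwrite('pics/v8.png',cv2.resize(S['pixels'][100:225,200:340],(560,500),interpolation=2))
E
```

```text
t 25.25 p [522.5 117.7 307.2] yaw 19.96 F [ 0.3  0.2 -0.2] w 0.2 ff 0.0
```

View pics/v8.png

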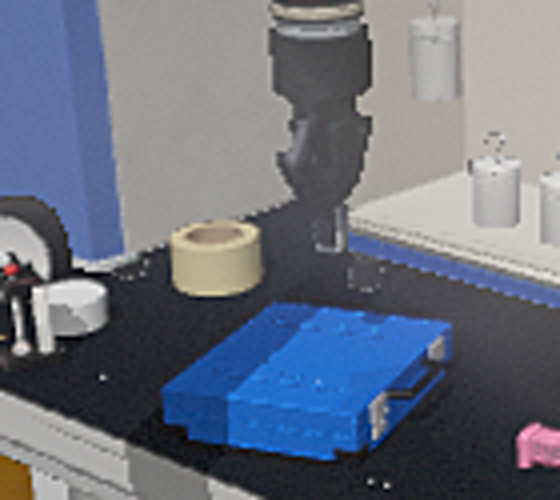

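The lid now looks shut, with its blue top at (310,380) and its pull at the front edge (425,385). I'll press it lightly near the free edge to confirm.

Call:
arm_command:
  targets:
    - [[0,0,0],[-40,0,30],0]
    - [[0,0,0],[0,0,30],0]
    - [[0,0,0],[0,0,20],0]
    - [[0,0,0],[0,0,6],0]
    - [[0,0,0],[0,0,0],0]

```text
time_s: 25.92
position: [536.4, 80.0, 221.3]
ee_rot: [[-0.341, 0.94, 0.001], [0.94, 0.341, -0.001], [-0.001, 0.001, -1.0]]
wrist_force: [-0.2, -0.1, 1.8]
grip_width: 0.1
finger_force: 0.0
```

Call:
arm_command:
  targets:
    - [[0,0,0],[0,0,2.5],0]
    - [[0,0,0],[0,0,2.5],0]
    - [[0,0,0],[0,0,1.5],0]
    - [[0,0,0],[0,0,0],0]

```text
time_s: 26.42
position: [536.4, 79.9, 215.5]
ee_rot: [[-0.341, 0.94, 0.002], [0.94, 0.341, -0.0], [-0.001, 0.002, -1.0]]
wrist_force: [-1.2, -0.4, 4.7]
grip_width: -0.1
finger_force: 2.4
```

Call:
arm_command:
  targets:
    - [[0,0,0],[0,0,1],0]
    - [[0,0,0],[0,0,-40],0]
    - [[0,0,0],[0,0,-60],0]
    - [[0,0,0],[0,0,-60],0]
    - [[0,0,0],[0,0,0],0]

```text
time_s: 27.05
position: [537.5, 79.7, 378.8]
ee_rot: [[-0.341, 0.94, 0.013], [0.94, 0.341, 0.001], [-0.003, 0.013, -1.0]]
wrist_force: [0.1, -0.9, -0.3]
grip_width: 0.2
finger_force: 0.0
```

```bash
python3 - <<'E'
from bench import hand_in,monitor
s=monitor.state();print(s['position'],s['wrist_force'],abs(s['joint_velocities']).max())
print(hand_in())
E
```

```text
[537.47311116  79.70573363 378.81020399] [ 0.13538992 -0.91265333 -0.29754084] 0.09596514255743623
the job is handed in; nothing more can be done
None
```

All three applicators are in their pockets, the lid is shut (a light press touched its top at about 42 mm, the shut height), and I handed the job in at about 27 s; the other things on the bench were not touched.

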